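# Register a lamp housing in the reader jig and trigger the reader

## Robot

A 6-joint arm with a two-finger parallel gripper is mounted at the origin on a cart in front of the work surface, level with it; the furniture and walls round the work are solid. World frame = base frame: x ahead of the robot, y to its left, z up, the work surface at z = 0. Lengths are in m, angles in degrees, forces in N, time in s.
With the tool pointing down it reaches from about 0.4 to 0.825 m from the base axis. Payload 7 kg.
Tool frame: the origin (TCP) lies at the centre of the arm's flange, where the gripper is bolted on; the fingertips stand 178 mm ahead of it and the grasp point (between the pads) lies 159 mm ahead of it (tip_reach is the distance from the TCP to the fingertips, in m); z points along the fingers, y is the line along which they close (so a half turn about z gives the same grasp; the last joint's range is limited). The gripper opens to 88 mm and grips with 3 to 60 N. Pads are 19 mm wide; open, the fingers measure 130 mm over their backs; the gripper's body (78 mm by 193 mm) begins 47 mm behind the grasp point.
Start: joints at [-57.691, 20.546, 0.682, 0, -70.136, -16.507], TCP at [0.184, -0.649, 0.405] pointing down, gripper open.
Joint ranges: [-176.03, 176.03], [-82.01, 121.73], [-58.28, 71.71], [-173.87, 95.51], [-174.79, -0.11], [-173.66, 173.66]. Speed limits (degrees/s): [136.94, 136.94, 172.46, 180, 180, 180].

## Interface

Orientations are given as [roll, pitch, yaw] about the fixed x, y, z axes, in that order (R = Rz(yaw) Ry(pitch) Rx(roll)).
In Python, from plant import * gives the robot as it stands.
- The arm moves only by the shell command python3 -m handwheel 'ROWS'. ROWS is JSON, a list of rows, each a list of 7 numbers: the opening, from -1 (shut) to 1 (fully open), then the shift along the tool's x, y, z as a fraction of full scale, then the turn, a rotation vector about the tool's x, y, z as a fraction of full scale. A call has 1 to 5 rows; each row shifts and turns the commanded pose from where the row before left it, along the tool's axes as they then stand; what a row does not reach is not made up. Full scale, the value 1, is 0.025 m for a shift and 6 degrees for a turn. A row lasts 1/8 s, in which the tool goes at most 62.5 mm and 10.7 degrees, less where a joint would pass 70% of its speed; a pose out of reach is approached as far as the arm can. A call with a number of a shift or a turn outside -1 to 1 is refused whole. A call with a gripper value outside its range is refused whole. The fingers move at their own pace and stop on an object; the grip force is fixed at half the most. Time passes only in rows, so rows that do not move let the fingers close. It gives the time, the measured TCP pose, the force, the opening and the grip force at its end, in the units of the state.
- get_obs(): the state, without advancing time (a new reading comes with each control period).
- snapshot(name): name is "side" or "top" or "wrist"; returns a dict with "color" (480x640x3 uint8, red, green, blue), "fx", "fy", "cx", "cy" (pixels), "R" (3x3) and "t" (3): a world point X has camera coordinates R X + t; the wrist camera has in their place "tool_from_camera" (4x4, takes a point from camera to tool coordinates, whose origin is the TCP and whose axes are the flange's). Camera axes: x right, y down, z forward; pixel columns grow to the right and rows downward; lengths in m; the calibration is good to about 2 mm. The wrist camera is an equidistant fisheye: a pixel r from the principal point sees the ray r / f radians off the axis. A picture is of the moment at which its call begins: read the wrist's pose just before it. There is no depth.
- close_job(): hands the job in; it is judged then, once.
The state is a dict: "clock": time; "joint_pos": joint angles; "qvel": joint speeds; "tau": joint torques, N m; "tool_pos": TCP position; "orientation": TCP orientation; "force": force on the tool from outside, world axes, zero at the start; "moment": the same for the moment, N m; "opening": finger opening in m; "gripper_force": force on a finger pad.
Only numpy, scipy, OpenCV 4.12 (cv2) and the standard library are available. Lean on these libraries where they do the work, as an engineer would, in place of code of your own. Each camera call takes 0.05 s, during which the arm holds its last target. There are 200 camera calls.

## Task

Push the closed white lamp housing that lies beside the aluminium jig along the mat into the inside corner of the jig, so that its long side lies flush against the long rail and its short side is flush against the end stop. Only then press the green button on the jig fully down, let it come up again and leave everything clear. Do all of it by touch: never lift or tip the housing or take it between the fingers, and leave the other loose things where they are.

Things in the scene. Friction and masses are not known exactly. Their poses are not given: they have to be found in the camera images.
- housing: The closed white moulded lamp housing (domed side up, a plain rounded box), loose on the mat: 44 mm along its x, 57 mm along its y (the long sides), 23 mm tall, about 60 g. Origin at the centre of its underside, z up. Nearly square to the jig at the start, up to half a radian off; it has no front or back, so half a turn from square is also square.
- jig: Fixed aluminium L-shaped jig; place and yaw vary. Origin on the mat at the inside corner of its rails, z up. Long rail: from the origin 190 mm along -y, inner face at x = 0 looking to -x. End stop: 70 mm along -x, inner face at y = 0 looking to -y. Both 12 mm thick, 16 mm tall. The housing starts at x < 0, y < 0. Behind the long rail, near the corner, stands a black code reader 36 mm tall.
- jig_seat (a point): Point on the mat where the centre of the housing's underside comes when it is flush in the corner (jig x = -22 mm, y = -28.5 mm).
- start_top (a point): Centre of the top face of the round green button (26 mm across) on the jig's grey control box (18 mm tall, 66 x 60 mm, beyond the end stop), facing up; it moves down with the button.
- start (a joint): Travel of the green button: 0 released, 0.006 m fully down; a spring pushes back with about 4 N when fully down and returns it.
- open_cap: Bystander: a white lamp cap lying open side up (hollow), 44 x 57 x 23 mm, loose. Origin at the centre of its underside.
- label_roll: Bystander: roll of white labels lying flat, 60 mm across, 27 mm tall, loose. Origin under its centre.
- flux_bottle: Bystander: small amber bottle with a black nozzle, 33 mm across, 90 mm tall, loose. Origin under its centre.
- kapton_roll: Bystander: roll of amber tape lying flat, 66 mm across, 20 mm tall, loose. Origin under its centre.
- marker_black: Bystander: white marker pen with a black cap, 133 mm long along its y, 14 mm thick, loose. Origin under its middle.
- flush_cutter: Bystander: flush cutters with blue handles, 125 mm long along its y, 55 mm wide, 11 mm tall, loose. Origin under its middle.
There are look-alikes about, which are no part of the job. What is shaped like the housing but black is not meant.

How it is judged (in metres and radians):
On the way, in this order (a step that is already met when the one before it is completed fails the run):
1. the housing lies flush in the corner of the jig (x of housing in the frame of jig between -0.0255 and -0.019 m and y of housing in the frame of jig between -0.032 and -0.0255 m and angle between the y axis of housing and the y axis of jig, either way round below 0.06 rad and height (world z) of housing below 0.004 m and angle between housing's own z axis and vertical below 0.06 rad), for 0.2 s.
2. the green button is pressed fully down (value of joint start above 0.0048 m), for 0.05 s.
At the end, for the whole second after the job is handed in: The housing lies flat on the mat, at most about 3.5 mm from touching either rail, its long side parallel to the long rail within 0.06 rad, at rest, and the green button, pressed at least 4.8 mm after the housing was in place, has come up again (below 1.5 mm) (all of step 1 and linear speed of housing below 0.01 m/s and value of joint start below 0.0015 m).
It fails at once if the housing is lifted more than 8 mm or tipped more than 0.35 rad (height (world z) of housing above 0.0083 m or angle between housing's own z axis and vertical above 0.35 rad).
It fails at once if the housing is taken between the fingers (x of the grasp point in the frame of housing between -0.02 and 0.02 m and y of the grasp point in the frame of housing between -0.0265 and 0.0265 m and z of the grasp point in the frame of housing below 0.03 m).
It fails at once if the button is pressed (more than 3 mm) before the housing lies flush in the corner (value of joint start above 0.003 m and not (x of housing in the frame of jig between -0.0255 and -0.019 m and y of housing in the frame of jig between -0.032 and -0.0255 m and angle between the y axis of housing and the y axis of jig, either way round below 0.06 rad and height (world z) of housing below 0.004 m and angle between housing's own z axis and vertical below 0.06 rad)).
It fails at once if another loose thing is moved more than 20 mm (distance of any of open_cap, label_roll, flux_bottle, kapton_roll, marker_black, flush_cutter from where it was at the start of the episode above 0.02 m).
It also fails if it takes over 51 s, if anything falls off the work surface, if the arm or the gripper's body presses on something with over 40 N, if the wrist force passes 120 N, or if a joint passes its speed limit or range.

## Working session

There is one attempt and no reset: what is moved stays moved. The work goes in short steps, Python scripts to look and compute and a shell command to move; the robot and the scene stay as the last step left them, time stands still between calls to the robot, and variables do not carry over. Pictures are saved under pics/ and viewed, at most 10 in all, crops included, and the job is handed in when it is done.

```bash
mkdir -p pics
cat > h.py <<'E'
from plant import *
import numpy as np, cv2, json
def snap(n,f):
    o=get_obs(); s=snapshot(n); cv2.imwrite(f,s["color"][:,:,::-1]); 
    d={k:np.asarray(s[k]).tolist() for k in s if k!="color"}; d["obs"]={k:np.asarray(o[k]).tolist() for k in o}
    json.dump(d,open(f+".json","w")); return s
def px2w(f,u,v,z):
    s=json.load(open(f+".json")); R=np.array(s["R"]);t=np.array(s["t"])
    d=R.T@np.array([(u-s["cx"])/s["fx"],(v-s["cy"])/s["fy"],1]); c=-R.T@t
    return c+d*(z-c[2])/d[2]
def w2px(f,X):
    s=json.load(open(f+".json")); p=np.array(s["R"])@np.array(X)+np.array(s["t"])
    return s["fx"]*p[0]/p[2]+s["cx"],s["fy"]*p[1]/p[2]+s["cy"]
E
python3 - <<'E'
from h import *
for n in("top","side"): 
    s=snap(n,f"pics/{n}0.png"); print(n,-np.array(s["R"]).T@s["t"],s["fx"])
print(get_obs())
E
```

```text
top [ 0.32559913 -0.04708394  1.48889772] 549.7848899490174
side [0.28019921 1.1659996  1.10820972] 587.7226610675347
{'clock': 0.1, 'joint_pos': array([-5.76901662e+01,  2.05867308e+01,  6.38652808e-01, -1.57219668e-02,
       -7.01366508e+01, -1.65058831e+01]), 'qvel': array([-0.06444585, -0.0836016 ,  0.12514629,  0.04823376, -0.03642535,
        0.04100394]), 'tau': array([-7.81275994e-04, -5.84162307e+01,  2.93752456e+01,  7.01536015e+00,
        1.02368620e-02, -6.75610181e-05]), 'tool_pos': array([ 0.18376457, -0.6493216 ,  0.40382648]), 'orientation': array([ 1.79914563e+02, -9.90314914e-03, -1.64201395e+02]), 'force': array([ 0.15525131, -0.08698227,  0.07137235]), 'moment': array([-0.01065981,  0.07612259,  0.01577483]), 'gripper_force': 0.0, 'opening': 0.08737770384510107}
```

View pics/top0.png

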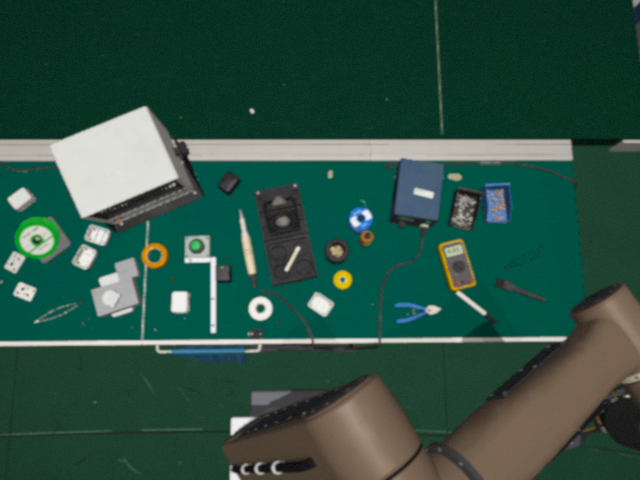

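View pics/side0.png

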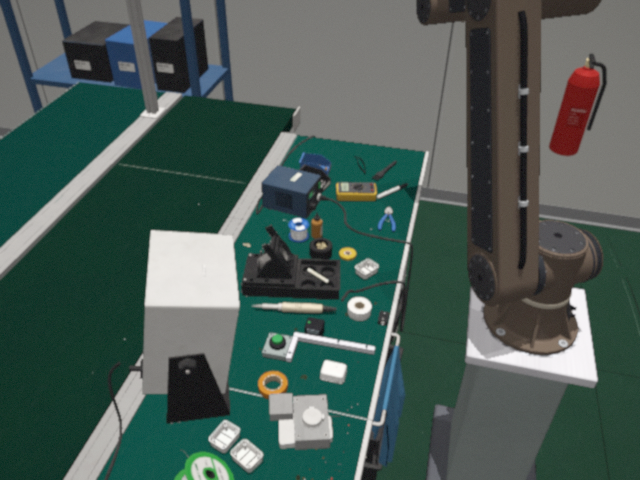

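The jig is at top px (185–216, 235–333), with the housing at (180,301), the button at (196,246) and the code reader at (223,272). In the side view the housing is at (333,372). I'll enlarge both.

Run:
```python
from h import *
a=cv2.imread("pics/top0.png")[225:350,130:280]; b=cv2.imread("pics/side0.png")[315:415,235:395]
a=cv2.resize(a,None,fx=5,fy=5,interpolation=cv2.INTER_CUBIC)[:600]
b=cv2.resize(b,None,fx=5,fy=5,interpolation=cv2.INTER_CUBIC)
cv2.imwrite("pics/a.png",a);cv2.imwrite("pics/b.png",b)
```

```text
(no output)
```

View pics/a.png

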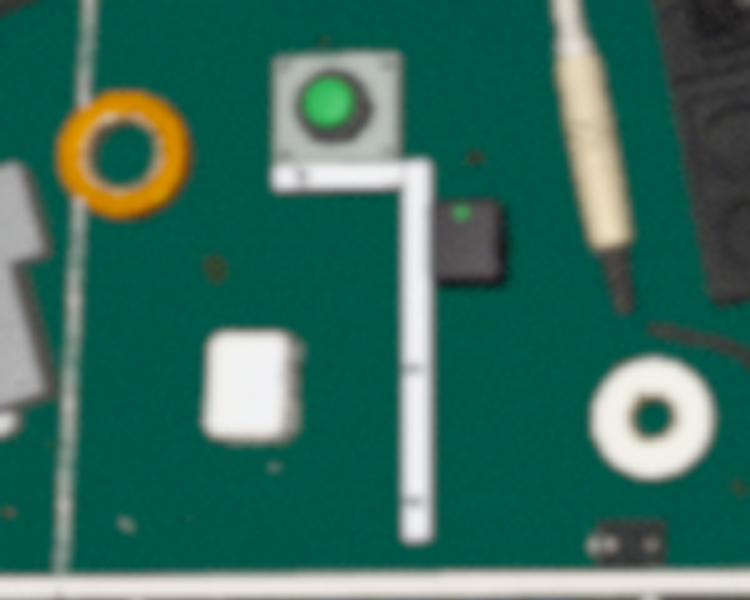

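View pics/b.png

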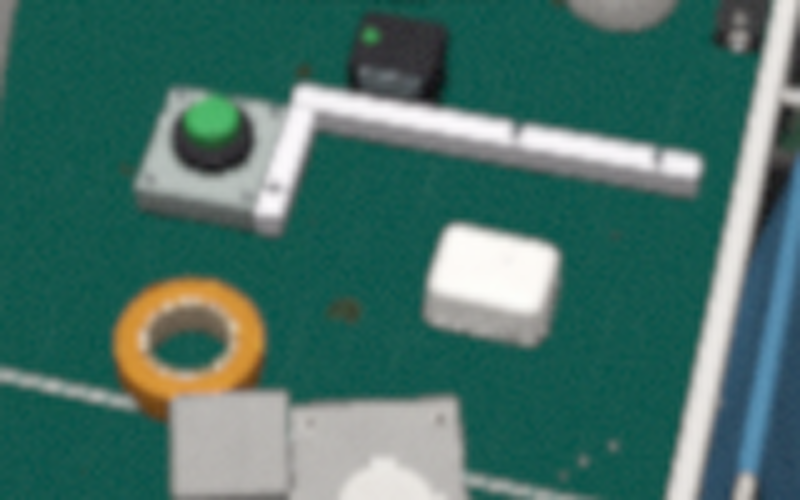

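```bash
cat > m.py <<'E'
from h import *
from scipy.optimize import least_squares
A=lambda x,y:(130+x/5-.4,225+y/5-.4); B=lambda x,y:(235+x/5-.4,315+y/5-.4)
def tri(a,b):
    f=lambda X:np.r_[np.subtract(w2px("pics/top0.png",X),a),np.subtract(w2px("pics/side0.png",X),b)]
    r=least_squares(f,[.5,.2,.02]); return r.x.round(4),r.fun.round(2)
print("button",tri(A(329,101),B(211,113)))
print("corner",tri(A(401,190),B(316,112)))
print("railend",tri(A(400,543),B(694,180)))
print("stopend",tri(A(272,192),B(284,208)))
print("housing",tri(A(249,385),B(494,268)))
for n,p in dict(corner=(401,190),railend=(400,543),stopend=(272,192)).items(): print(n,px2w("pics/top0.png",*A(*p),.016).round(4))
print("h corners",[px2w("pics/top0.png",*A(*p),.021).round(4)[:2] for p in((207,331),(289,331),(203,438),(286,443),(247,385))])
print("kapton",px2w("pics/top0.png",*A(124,153),.02).round(3),"label",px2w("pics/top0.png",*A(653,417),.027).round(3),"reader",px2w("pics/top0.png",*A(468,240),.036).round(3))
print("fixture right edge",px2w("pics/top0.png",*A(50,380),.03).round(3))
E
python3 m.py
```

```text
button (array([0.5992, 0.2591, 0.0418]), array([-0.03, -0.33,  0.29,  0.08]))
corner (array([0.5559, 0.2242, 0.017 ]), array([-0.07, -0.71,  0.63,  0.15]))
railend (array([0.368 , 0.2193, 0.0172]), array([-0.05, -0.87,  0.78,  0.13]))
stopend (array([0.5534, 0.2918, 0.0235]), array([-0.04, -0.41,  0.36,  0.09]))
housing (array([0.4496, 0.3003, 0.0225]), array([-0.02, -0.25,  0.22,  0.04]))
corner [0.5542 0.2241 0.016 ]
railend [0.3658 0.2193 0.016 ]
stopend [0.5534 0.2934 0.016 ]
h corners [array([0.478 , 0.3239]), array([0.4777, 0.2805]), array([0.4213, 0.3237]), array([0.4184, 0.2799]), array([0.4491, 0.3016])]
kapton [0.574 0.373 0.02 ] label [0.43  0.086 0.027] reader [0.524 0.184 0.036]
fixture right edge [0.452 0.403 0.03 ]
```

Jig and heights check out: the rail comes to 188 mm, the stop to 69 mm and the housing top to 22.5 mm. The jig's y axis points nearly along world +x, turned about +1.3°. First I'll turn the closed tool to yaw about −88.7° so its broad face meets the long side, then travel high.

```bash
python3 -m handwheel '[[-1,0,0,0,0,0,-1],[-1,0,0,0,0,0,-1],[-1,0,0,0,0,0,-1],[-1,0,0,0,0,0,-1],[-1,0,0,0,0,0,-1]]' >/dev/null
python3 -m handwheel '[[-1,0,0,0,0,0,-1],[-1,0,0,0,0,0,-1],[-1,0,0,0,0,0,-1],[-1,0,0,0,0,0,-1],[-1,0,0,0,0,0,-1]]' >/dev/null
python3 -m handwheel '[[-1,0,0,0,0,0,-1],[-1,0,0,0,0,0,-1],[-1,0,0,0,0,0,-0.58],[-1,0,-1,0,0,0,0],[-1,0,-1,0,0,0,0]]'
python3 -m handwheel '[[-1,0,-1,0,0,0,0],[-1,-1,-1,0,0,0,0],[-1,-1,-1,0,0,0,0],[-1,-1,-1,0,0,0,0],[-1,-1,-1,0,0,0,0]]'
python3 -m handwheel '[[-1,-1,-1,0,0,0,0],[-1,-1,-1,0,0,0,0],[-1,-1,-1,0,0,0,0],[-1,-1,-1,0,0,0,0],[-1,-1,-1,0,0,0,0]]'
python3 m.py >/dev/null; python3 -c "
from m import *
print('dome',tri((112,298),(312,415)))"|tail -1
```

```text
clock: 1.98
tool_pos: [0.2351, -0.6483, 0.4044]
orientation: [180.0, 0.0, -88.8]
force: [1.0, -0.9, -0.2]
opening: 0.0004
gripper_force: 0.0
clock: 2.6
tool_pos: [0.3587, -0.5443, 0.4045]
orientation: [180.0, 0.0, -88.7]
force: [1.1, -0.0, 0.6]
opening: 0.0006
gripper_force: 0.0
clock: 3.22
tool_pos: [0.4807, -0.4161, 0.4046]
orientation: [-180.0, 0.0, -88.7]
force: [0.7, -1.0, 0.1]
opening: 0.0003
gripper_force: 0.0
dome (array([0.4578, 0.4636, 0.0637]), array([-0.06, -0.77,  0.61,  0.13]))
```

```bash
python3 -m handwheel '[[-1,-1,0,0,0,0,0],[-1,-1,0,0,0,0,0],[-1,-1,0,0,0,0,0],[-1,-1,0,0,0,0,0],[-1,-1,0,0,0,0,0]]' >/dev/null
python3 -m handwheel '[[-1,-1,0,0,0,0,0],[-1,-1,0,0,0,0,0],[-1,-1,0,0,0,0,0],[-1,-1,0,0,0,0,0],[-1,-1,0,0,0,0,0]]' |head -3
python3 -m handwheel '[[-1,-1,0,0,0,0,0],[-1,-1,0,0,0,0,0],[-1,-1,0,0,0,0,0],[-1,-1,0,0,0,0,0],[-1,-1,0,0,0,0,0]]' >/dev/null
python3 -m handwheel '[[-1,-1,0,0,0,0,0],[-1,-1,0,0,0,0,0],[-1,-1,0,0,0,0,0],[-1,-1,0,0,0,0,0],[-1,-1,0,0,0,0,0]]' |head -3
python3 -m handwheel '[[-1,-1,0,0,0,0,0],[-1,-1,0,0,0,0,0],[-1,-1,0,0,0,0,0],[-1,-1,0,0,0,0,0],[-1,-1,0,0,0,0,0]]' >/dev/null
python3 -m handwheel '[[-1,-1,0,0,0,0,0],[-1,-1,0,0,0,0,0],[-1,-1,0,0,0,0,0],[-1,-1,0,0,0,0,0],[-1,-1,0,0,0,0,0]]' 
python3 -m handwheel '[[-1,0,0,0,0,0,0]]'|head -3
python3 -c "
from h import *
s=snap('wrist','pics/w1.png');print(s['fx'],s['cx'],s['cy'],np.array(s['tool_from_camera']).round(3).tolist())"
```

```text
clock: 4.47
tool_pos: [0.4738, -0.1661, 0.4048]
orientation: [-180.0, 0.0, -88.7]
clock: 5.72
tool_pos: [0.4676, 0.0841, 0.4049]
orientation: [-180.0, 0.0, -88.7]
clock: 6.98
tool_pos: [0.4619, 0.3337, 0.4046]
orientation: [180.0, -0.0, -88.7]
force: [1.0, -0.2, -0.5]
opening: 0.0003
gripper_force: 0.0
clock: 7.1
tool_pos: [0.4619, 0.3341, 0.4042]
orientation: [180.0, -0.0, -88.6]
371.64829954431775 316.54676962182555 239.41737313491484 [[0.001, -0.96, -0.278, 0.076], [1.0, 0.001, -0.0, 0.001], [0.0, -0.278, 0.96, 0.021], [0.0, 0.0, 0.0, 1.0]]
```

View pics/w1.png

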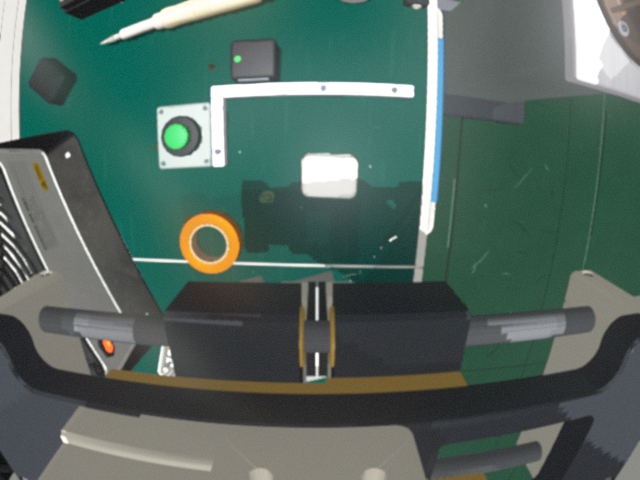

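The wrist view shows the jig's inner corner at about (225,97), the rail end at (413,96), the stop end at (226,166), the button at (177,137) and the housing at (330,176). I'll compute positions from these.

```bash
cat >> h.py <<'E'
from scipy.spatial.transform import Rotation as Ro
def wpx(f,u,v,z):
    s=json.load(open(f+".json")); o=s["obs"]; T=np.array(s["tool_from_camera"])
    a=np.array([u-s["cx"],v-s["cy"]]); r=np.hypot(*a); th=r/s["fx"]
    d=np.r_[a/r*np.sin(th),np.cos(th)]
    R=Ro.from_euler("xyz",o["orientation"],degrees=True).as_matrix()
    c=R@T[:3,3]+o["tool_pos"]; d=R@T[:3,:3]@d
    return (c+d*(z-c[2])/d[2])
E
python3 - <<'E'
from h import *
f="pics/w1.png"
for n,u,v,z in [("corner",225,97,.016),("railend",413,96,.016),("stopend",226,166,.016),("button",177,137,.04),("hTL",304,156,.02),("hTR",356,156,.02),("hBR",357,197,.02),("hBL",302,194,.02),("kapton",210,243,.02)]: print(n,wpx(f,u,v,z).round(4))
a=cv2.imread(f)[60:210,140:440]
cv2.imwrite("pics/c.png",cv2.resize(a,(800,400),interpolation=cv2.INTER_CUBIC))
E
```

```text
corner [0.5547 0.2205 0.016 ]
railend [0.3685 0.2146 0.016 ]
stopend [0.5534 0.2903 0.016 ]
button [0.5966 0.2593 0.04  ]
hTL [0.4748 0.2797 0.02  ]
hTR [0.4242 0.2782 0.02  ]
hBR [0.4215 0.3189 0.02  ]
hBL [0.4761 0.3174 0.02  ]
kapton [0.5724 0.3704 0.02  ]
```

View pics/c.png

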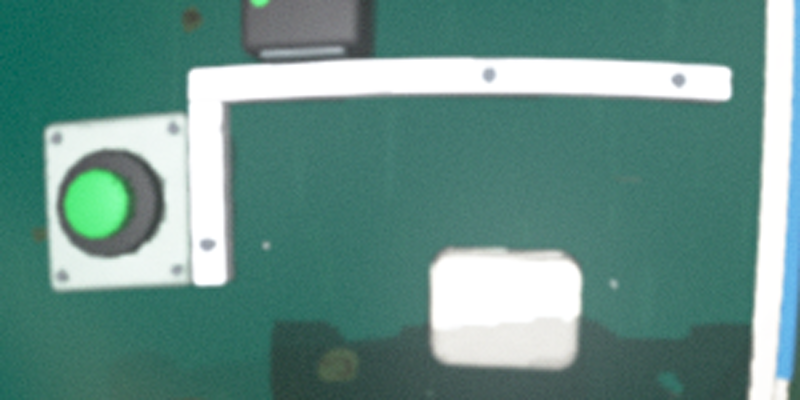

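```bash
python3 -m handwheel '[[-1,-0.67,0.54,0,0,0,0],[-1,0,0,1,0,0,0],[-1,0,0,1,0,0,0],[-1,0,0,1,0,0,0],[-1,0,0,1,0,0,0]]' >/dev/null
python3 -m handwheel '[[-1,0,0,1,0,0,0],[-1,0,0,1,0,0,0],[-1,0,0,1,0,0,0],[-1,0,0,0.9,0,0,0],[-1,0,0,0.8,0,0,0]]'
python3 -m handwheel '[[-1,0.3,0,0,0,0,0],[-1,0.3,0,0,0,0,0],[-1,0.3,0,0,0,0,0],[-1,0.3,0,0,0,0,0],[-1,0.3,0,0,0,0,0]]' |head -4
python3 -m handwheel '[[-1,0.3,0,0,0,0,0],[-1,0.3,0,0,0,0,0],[-1,0.3,0,0,0,0,0],[-1,0.2,0,0,0,0,0],[-1,0,0,0,0,0,0]]' 
python3 -c "
from h import *
snap('wrist','pics/w2.png');snap('top','pics/t2.png')
a=cv2.imread('pics/w2.png');b=cv2.imread('pics/t2.png')[225:350,130:280]
cv2.imwrite('pics/d.png',np.hstack([cv2.resize(a,(400,300)),cv2.resize(b,(400,300),interpolation=2)]))"
```

```text
clock: 8.4
tool_pos: [0.4482, 0.348, 0.1865]
orientation: [180.0, -0.0, -88.8]
force: [-0.7, 0.3, -0.3]
opening: 0.0005
gripper_force: 0.0
clock: 9.02
tool_pos: [0.4491, 0.3106, 0.1878]
orientation: [-180.0, 0.1, -88.7]
force: [-0.3, 0.7, 0.4]
clock: 9.65
tool_pos: [0.4494, 0.2829, 0.187]
orientation: [180.0, -0.0, -88.7]
force: [-0.4, -0.0, 0.2]
opening: 0.0008
gripper_force: 0.0
```

View pics/d.png

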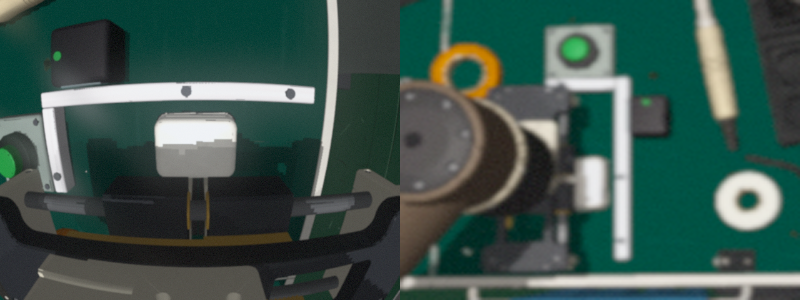

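The housing is square in front of the fingers, with a gap of about 10 mm to the rail. I'll creep forward until the force rises.

```bash
python3 -m handwheel '[[-1,0.1,0,0,0,0,0],[-1,0.1,0,0,0,0,0],[-1,0.08,0,0,0,0,0],[-1,0,0,0,0,0,0]]' |sed -n 2,4p
for i in 1; do python3 -m handwheel '[[-1,0.06,0,0,0,0,0],[-1,0,0,0,0,0,0]]' |sed -n 2,4p; done
python3 -m handwheel '[[-1,0.06,0,0,0,0,0],[-1,0,0,0,0,0,0]]' |sed -n 2,4p
```

```text
tool_pos: [0.4496, 0.2763, 0.1872]
orientation: [180.0, -0.0, -88.7]
force: [0.1, 0.3, 0.1]
tool_pos: [0.4497, 0.2749, 0.1872]
orientation: [180.0, -0.0, -88.7]
force: [-0.1, 0.8, 0.5]
tool_pos: [0.4497, 0.2734, 0.1872]
orientation: [180.0, -0.0, -88.7]
force: [-0.2, 0.4, -0.6]
```

```bash
python3 -m handwheel '[[-1,0.04,0,0,0,0,0],[-1,0,0,0,0,0,0]]' |sed -n 2,4p
python3 -m handwheel '[[-1,0.04,0,0,0,0,0],[-1,0,0,0,0,0,0]]' |sed -n 2,4p
python3 -m handwheel '[[-1,0.04,0,0,0,0,0],[-1,0,0,0,0,0,0]]' |sed -n 2,4p
```

```text
tool_pos: [0.4497, 0.2724, 0.1872]
orientation: [180.0, -0.0, -88.7]
force: [-0.4, 0.3, 0.5]
tool_pos: [0.4498, 0.2719, 0.1873]
orientation: [-180.0, 0.1, -88.7]
force: [-2.6, 4.1, 0.8]
tool_pos: [0.4498, 0.2716, 0.1875]
orientation: [-179.9, 0.1, -88.7]
force: [-4.8, 7.4, 1.0]
```

Run:
```python
from h import *
snap('wrist','pics/w3.png');a=cv2.imread('pics/w3.png')[60:360,40:540]
cv2.imwrite('pics/e.png',cv2.resize(a,(800,480),interpolation=2))
```

```text
(no output)
```

View pics/e.png

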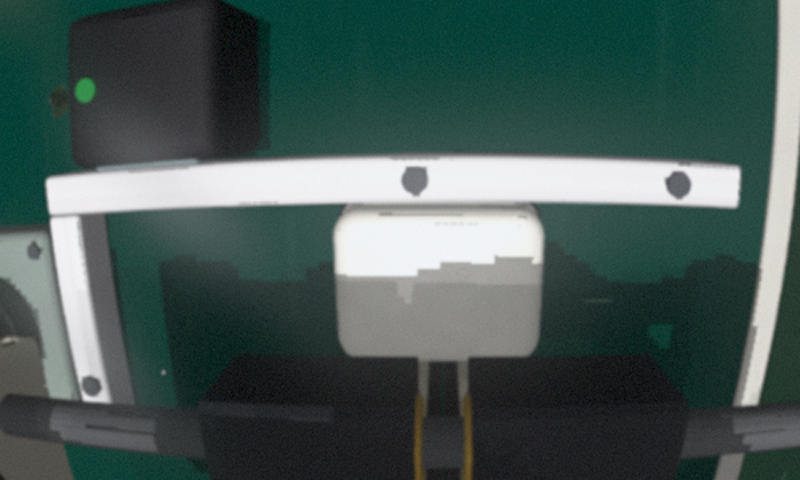

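Contact came at y=0.272, as predicted, and the housing is flush to the rail. I'll back off, go round and turn 90° to push along the rail.

```bash
python3 -m handwheel '[[-1,-1,0,0,0,0,0],[-1,-1,0,0,0,0,0],[-1,0,1,0,0,0,0],[-1,0,1,0,0,0,0],[-1,0,0.2,0,0,0,0]]' |sed -n 2,4p
python3 -m handwheel '[[-1,0,0,0,0,0,1],[-1,0,0,0,0,0,1],[-1,0,0,0,0,0,1],[-1,0,0,0,0,0,1],[-1,0,0,0,0,0,1]]' >/dev/null
python3 -m handwheel '[[-1,0,0,0,0,0,1],[-1,0,0,0,0,0,1],[-1,0,0,0,0,0,1],[-1,0,0,0,0,0,1],[-1,0,0,0,0,0,1]]' >/dev/null
python3 -m handwheel '[[-1,0,0,0,0,0,1],[-1,0,0,0,0,0,1],[-1,0,0,0,0,0,1],[-1,0,0,0,0,0,1],[-1,0,0,0,0,0,1]]' >/dev/null
python3 -m handwheel '[[-1,0,-1,0,0,0,0],[-1,0,-1,0,0,0,0],[-1,0,-0.9,0,0,0,0],[-1,0,0,0,0,0,0]]'
```

```text
tool_pos: [0.3926, 0.3203, 0.1871]
orientation: [180.0, -0.0, -88.6]
force: [0.2, 0.6, -0.0]
clock: 14.55
tool_pos: [0.3951, 0.2444, 0.1873]
orientation: [-180.0, -0.0, -178.8]
force: [0.6, -0.0, 0.3]
opening: 0.0005
gripper_force: 0.0
```

```bash
python3 -m handwheel '[[-1,-0.3,0,0,0,0,0],[-1,-0.3,0,0,0,0,0],[-1,-0.3,0,0,0,0,0],[-1,-0.3,0,0,0,0,0],[-1,-0.3,0,0,0,0,0]]' |sed -n 2,4p
python3 -m handwheel '[[-1,-0.3,0,0,0,0,0],[-1,-0.3,0,0,0,0,0],[-1,-0.3,0,0,0,0,0],[-1,-0.3,0,0,0,0,0],[-1,-0.3,0,0,0,0,0]]' |sed -n 2,4p
python3 -m handwheel '[[-1,-0.2,0,0,0,0,0],[-1,-0.1,0,0,0,0,0],[-1,-0.1,0,0,0,0,0],[-1,0,0,0,0,0,0]]' |sed -n 2,4p
python3 - <<'E'
from h import *
snap('wrist','pics/w4.png');a=cv2.imread('pics/w4.png');snap('top','pics/t4.png');b=cv2.imread('pics/t4.png')[225:350,130:280]
cv2.imwrite('pics/f.png',np.hstack([cv2.resize(a,(400,300)),cv2.resize(b,(400,300),interpolation=2)]))
E
```

```text
tool_pos: [0.4333, 0.2478, 0.187]
orientation: [-180.0, -0.0, -178.7]
force: [-1.7, 0.7, 0.4]
tool_pos: [0.4708, 0.2484, 0.1872]
orientation: [-180.0, -0.0, -178.7]
force: [0.0, 0.5, 0.1]
tool_pos: [0.4804, 0.2486, 0.1872]
orientation: [-180.0, 0.0, -178.7]
force: [-0.5, 0.9, 0.0]
```

View pics/f.png

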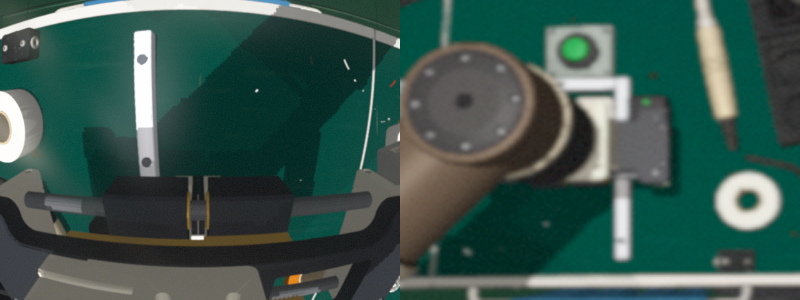

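The camera faces away from the housing here, so I'll finish by force: creep forward while easing slightly toward the rail.

```bash
python3 -m handwheel '[[-1,-0.1,-0.06,0,0,0,0],[-1,-0.06,-0.06,0,0,0,0],[-1,0,0,0,0,0,0]]' |sed -n 2,4p
python3 -m handwheel '[[-1,-0.06,-0.04,0,0,0,0],[-1,0,0,0,0,0,0]]' |sed -n 2,4p
python3 -m handwheel '[[-1,-0.04,0,0,0,0,0],[-1,0,0,0,0,0,0]]' |sed -n 2,4p
python3 -m handwheel '[[-1,-0.04,0,0,0,0,0],[-1,0,0,0,0,0,0]]' |sed -n 2,4p
```

```text
tool_pos: [0.4845, 0.2456, 0.1872]
orientation: [-180.0, 0.0, -178.7]
force: [0.4, -1.2, 0.1]
tool_pos: [0.486, 0.2447, 0.1872]
orientation: [180.0, 0.0, -178.7]
force: [-0.3, -0.1, -0.1]
tool_pos: [0.4869, 0.2448, 0.1872]
orientation: [180.0, 0.0, -178.7]
force: [-0.4, 0.6, 0.1]
tool_pos: [0.488, 0.2449, 0.1872]
orientation: [180.0, 0.0, -178.7]
force: [0.2, 0.2, -0.5]
```

```bash
python3 -m handwheel '[[-1,-0.04,0,0,0,0,0],[-1,0,0,0,0,0,0]]' |sed -n 2,4p
python3 -m handwheel '[[-1,-0.03,0,0,0,0,0],[-1,0,0,0,0,0,0]]' |sed -n 2,4p
python3 -m handwheel '[[-1,-0.03,0,0,0,0,0],[-1,0,0,0,0,0,0]]' |sed -n 2,4p
```

```text
tool_pos: [0.489, 0.2448, 0.1872]
orientation: [180.0, 0.0, -178.7]
force: [-0.7, 0.2, -0.3]
tool_pos: [0.4897, 0.2448, 0.1872]
orientation: [-180.0, 0.0, -178.7]
force: [-1.1, -0.8, 0.5]
tool_pos: [0.4904, 0.2449, 0.1872]
orientation: [180.0, 0.0, -178.7]
force: [-0.5, -0.1, 0.4]
```

```bash
python3 -m handwheel '[[-1,-0.04,0,0,0,0,0],[-1,0,0,0,0,0,0]]' |sed -n 2,4p
python3 -m handwheel '[[-1,-0.04,0,0,0,0,0],[-1,0,0,0,0,0,0]]' |sed -n 2,4p
python3 - <<'E'
from h import *
snap('side','pics/s5.png');a=cv2.imread('pics/s5.png')[310:400,260:380]
cv2.imwrite('pics/g.png',cv2.resize(a,(800,600),interpolation=2))
E
```

```text
tool_pos: [0.4908, 0.2448, 0.1871]
orientation: [-180.0, -0.1, -178.7]
force: [-5.0, 1.9, 3.9]
tool_pos: [0.4911, 0.2448, 0.1871]
orientation: [-180.0, -0.1, -178.7]
force: [-10.8, 2.9, 7.1]
```

View pics/g.png

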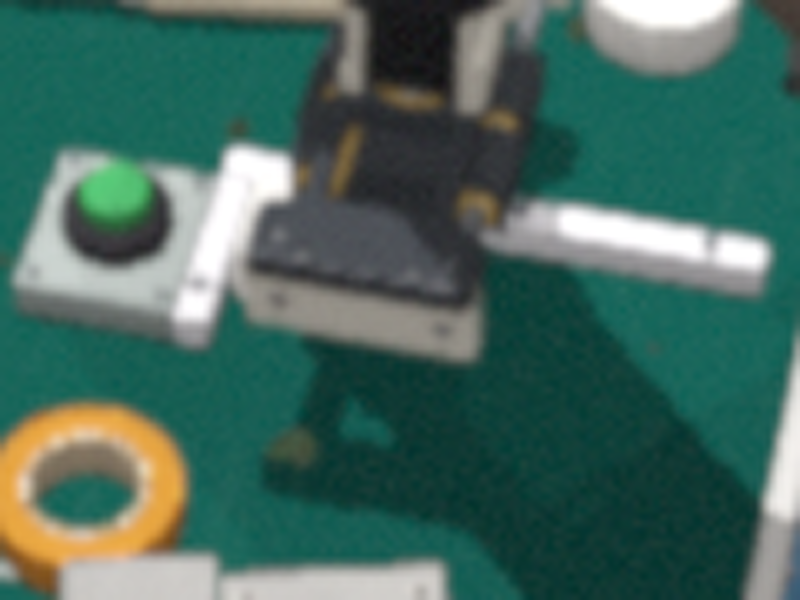

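The force rise shows the housing has met the end stop. I'll back off, rise over the button and check the housing's free edges numerically, since my picture views are used up.

```bash
python3 -m handwheel '[[-1,0.4,0,0,0,0,0],[-1,0.6,0,0,0,0,0],[-1,0,0,-1,0,0,0],[-1,0,0,-1,0,0,0],[-1,0,0,-1,0,0,0]]' >/dev/null
python3 -m handwheel '[[-1,0,0,-1,0,0,0],[-1,0,0,-1,0,0,0],[-1,-1,0,-1,0,0,0],[-1,-1,0,0,0,0,0],[-1,-1,0,0,0,0,0]]' >/dev/null
python3 -m handwheel '[[-1,-1,0,0,0,0,0],[-1,-1,0.4,0,0,0,0],[-1,0,0,0,0,0,0],[-1,0,0,0,0,0,0]]'
cat > rect.py <<'E'
from h import *
def rect(f,z,org=(.5555,.2215),yaw=1.6):
    s=json.load(open(f+".json")); o=s["obs"]; T=np.array(s["tool_from_camera"])
    R=Ro.from_euler("xyz",o["orientation"],degrees=True).as_matrix()
    a=np.radians(yaw); ey=np.array([np.cos(a),np.sin(a),0]); ex=np.array([np.sin(a),-np.cos(a),0])
    xs=np.arange(-80,20,.5)/1e3; ys=np.arange(-110,20,.5)/1e3   # jig x cols, jig y rows
    X,Y=np.meshgrid(xs,ys); P=np.array([*org,z])+X[...,None]*ex+Y[...,None]*ey
    Q=(P-o["tool_pos"])@R; Q=(Q-T[:3,3])@T[:3,:3]
    r=np.hypot(Q[...,0],Q[...,1]); k=s["fx"]*np.arctan2(r,Q[...,2])/r
    return xs,ys,cv2.remap(cv2.imread(f),(s["cx"]+k*Q[...,0]).astype("f4"),(s["cy"]+k*Q[...,1]).astype("f4"),1)
E
python3 - <<'E'
from rect import *
f="pics/w6.png"; snap("wrist",f)
for z in(.016,.021):
    xs,ys,im=rect(f,z); w=(im[...,2]>110)   # red channel: white vs green
    print("z",z)
    for y in(-100,-80,-70,-62,-58,-55,-50,-40,-30,-20,-10,-5,-2,0,3,6,9):
        i=int((y+110)*2); r=w[i].astype(int); e=np.flatnonzero(np.diff(r)); print(y,[(round(xs[j]*1e3,1)) for j in e])
    for x in(-40,-30,-20,-10): 
        c=w[:,int((x+80)*2)].astype(int); print("col",x,[round(ys[j]*1e3,1) for j in np.flatnonzero(np.diff(c))])
E
```

```text
clock: 20.58
tool_pos: [0.5913, 0.257, 0.3367]
orientation: [-180.0, -0.0, -178.7]
force: [-0.6, -0.9, -0.7]
opening: 0.0002
gripper_force: 0.0
z 0.016
-100 [np.float64(-0.5), np.float64(13.5)]
-80 [np.float64(-0.5), np.float64(13.5)]
-70 [np.float64(-1.0), np.float64(13.5)]
-62 [np.float64(-0.5), np.float64(13.5)]
-58 [np.float64(-0.5), np.float64(13.5)]
-55 [np.float64(-0.5), np.float64(13.5)]
-50 [np.float64(-41.0), np.float64(13.5)]
-40 [np.float64(-42.0), np.float64(13.5), np.float64(16.0), np.float64(19.0)]
-30 [np.float64(-42.5), np.float64(13.5), np.float64(16.5), np.float64(18.5)]
-20 [np.float64(-42.5), np.float64(13.0), np.float64(16.5), np.float64(19.0)]
-10 [np.float64(-42.5), np.float64(13.5)]
-5 [np.float64(-41.5), np.float64(13.0)]
-2 [np.float64(-40.5), np.float64(13.0)]
0 [np.float64(-39.5), np.float64(-1.5), np.float64(-1.0), np.float64(13.0)]
3 [np.float64(-68.5), np.float64(13.0)]
6 [np.float64(-69.0), np.float64(-55.0), np.float64(-53.0), np.float64(13.0)]
9 [np.float64(-69.0), np.float64(-56.5), np.float64(-51.5), np.float64(13.0)]
col -40 [np.float64(-51.0), n
[... 527 characters left out ...]
-42.0), np.float64(13.0), np.float64(15.5), np.float64(18.0)]
-20 [np.float64(-42.5), np.float64(12.5), np.float64(15.5), np.float64(18.0)]
-10 [np.float64(-42.5), np.float64(13.0)]
-5 [np.float64(-41.5), np.float64(12.0)]
-2 [np.float64(-40.0), np.float64(12.5)]
0 [np.float64(-39.0), np.float64(-2.0), np.float64(-1.5), np.float64(12.5)]
3 [np.float64(-68.5), np.float64(12.5)]
6 [np.float64(-68.5), np.float64(-55.5), np.float64(-52.0), np.float64(12.0)]
9 [np.float64(-68.5), np.float64(-56.0), np.float64(-51.5), np.float64(12.0)]
col -40 [np.float64(-51.0), np.float64(-2.5), np.float64(0.0)]
col -30 [np.float64(-54.0)]
col -20 [np.float64(-53.5)]
col -10 [np.float64(-53.5), np.float64(17.5)]
```

The check shows no gap. Relative to the measured rails, the housing's free edges lie at about −42 and −55.5 mm on its rounded top, parallel within about 1°, so it is flush. Next is the button at about (0.598, 0.259).

```bash
python3 -m handwheel '[[-1,-0.26,0.08,0,0,0,0],[-1,0,0,1,0,0,0],[-1,0,0,1,0,0,0],[-1,0,0,1,0,0,0],[-1,0,0,1,0,0,0]]' >/dev/null
python3 -m handwheel '[[-1,0,0,0.3,0,0,0],[-1,0,0,0,0,0,0]]' |sed -n 2,4p
python3 -m handwheel '[[-1,0,0,0.1,0,0,0],[-1,0,0,0.1,0,0,0],[-1,0,0,0,0,0,0]]' |sed -n 2,4p
python3 -m handwheel '[[-1,0,0,0.1,0,0,0],[-1,0,0,0,0,0,0]]' |sed -n 2,4p
python3 -m handwheel '[[-1,0,0,0.1,0,0,0],[-1,0,0,0,0,0,0]]' |sed -n 2,4p
```

```text
tool_pos: [0.5987, 0.2594, 0.2298]
orientation: [-180.0, -0.0, -178.7]
force: [-0.2, -1.1, 0.8]
tool_pos: [0.5986, 0.2593, 0.2249]
orientation: [180.0, 0.0, -178.7]
force: [0.4, -0.1, 0.1]
tool_pos: [0.5985, 0.2592, 0.222]
orientation: [-180.0, -0.0, -178.7]
force: [-0.4, -0.6, -1.0]
tool_pos: [0.5985, 0.2592, 0.2194]
orientation: [-180.0, -0.0, -178.7]
force: [-0.5, 0.1, -0.4]
```

```bash
python3 -m handwheel '[[-1,0,0,0.08,0,0,0],[-1,0,0,0,0,0,0]]' |sed -n 2,4p
python3 -m handwheel '[[-1,0,0,0.08,0,0,0],[-1,0,0,0,0,0,0]]' |sed -n 2,4p
python3 -m handwheel '[[-1,0,0,0.08,0,0,0],[-1,0,0,0,0,0,0]]' |sed -n 2,4p
```

```text
tool_pos: [0.5986, 0.2593, 0.2177]
orientation: [180.0, 0.0, -178.7]
force: [0.1, -1.0, 1.6]
tool_pos: [0.5986, 0.2593, 0.2157]
orientation: [180.0, 0.0, -178.7]
force: [-0.5, 0.3, 2.5]
tool_pos: [0.5986, 0.2593, 0.2137]
orientation: [180.0, 0.0, -178.7]
force: [-1.1, 0.2, 2.7]
```

```bash
python3 -m handwheel '[[-1,0,0,0.05,0,0,0],[-1,0,0,0,0,0,0]]' |sed -n 2,4p
python3 -m handwheel '[[-1,0,0,0.04,0,0,0],[-1,0,0,0,0,0,0]]' |sed -n 2,4p
python3 -m handwheel '[[-1,0,0,0.04,0,0,0],[-1,0,0,0,0,0,0]]' |sed -n 2,4p
```

```text
tool_pos: [0.5986, 0.2593, 0.2127]
orientation: [180.0, 0.0, -178.7]
force: [-1.7, -0.6, 5.8]
tool_pos: [0.5986, 0.2593, 0.2126]
orientation: [180.0, 0.0, -178.7]
force: [-3.1, -1.0, 12.0]
tool_pos: [0.5986, 0.2593, 0.2125]
orientation: [180.0, 0.1, -178.7]
force: [-6.2, -1.5, 17.4]
```

The force rose sharply to 17 N after about 6 mm of travel, so the button is fully down. I'll retreat, recheck the housing and hand in.

```bash
python3 -m handwheel '[[-1,0,0,-0.5,0,0,0],[-1,0,0,-1,0,0,0],[-1,0,0,-1,0,0,0],[-1,0,0,-1,0,0,0],[-1,0,0,-1,0,0,0]]' >/dev/null
python3 -m handwheel '[[-1,0,0,-0.4,0,0,0],[-1,0,0,0,0,0,0],[-1,0,0,0,0,0,0],[-1,0,0,0,0,0,0]]'
python3 - <<'E'
from rect import *
f="pics/w7.png"; snap("wrist",f); xs,ys,im=rect(f,.016); w=(im[...,2]>110).astype(int)
for y in(-80,-40,-20): print(y,[float(round(xs[j]*1e3,1)) for j in np.flatnonzero(np.diff(w[int((y+110)*2)]))])
for x in(-30,-10): print(x,[float(round(ys[j]*1e3,1)) for j in np.flatnonzero(np.diff(w[:,int((x+80)*2)]))])
print(close_job())
E
```

```text
clock: 25.0
tool_pos: [0.5984, 0.2592, 0.3317]
orientation: [-179.9, -0.1, -178.7]
force: [0.1, -0.1, -0.9]
opening: 0.0006
gripper_force: 0.0
-80 [-0.5, 13.5]
-40 [-43.0, 13.5, 16.5, 19.0]
-20 [-42.5, 13.5, 16.5, 19.0]
-30 [-54.0]
-10 [-54.0, 18.0]
the job is handed in; nothing more can be done
None
```

I pushed the housing flush into the jig corner, pressed the green button fully down (17 N at the stop), pulled the arm clear and handed the job in at about 25 s; no verdict came back, and I did not check the button's return in a picture.

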